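Find the release groove and raise the mosaic

TASK

Raise the finished mosaic in its mould frame so that a colleague can take it out: put the tip of the shut fingers on top of one of the frame's two front corners, feel along the front edge until you find the release groove, and press the key inside the groove fully down. Finish while still holding the key down, with the mosaic raised. Do not touch the mosaic itself, and leave the other things on the table where they are.

Things in the scene. Friction and masses are not known exactly. Their poses are not given: they have to be found in the camera images.
- frame: Grey plastic mould frame, fixed to the table, 240 mm (x) by 310 mm (y), 40 mm tall. Origin: centre of its underside, on the table; z up, -x towards its front edge (nearer the robot), y along the front edge. The front edge is a flat bar 50 mm wide, middle line at x = -95 mm; the other edges are 30 mm wide. Its solid front corners are the last 30 mm at each end of the front edge (y = 125 to 155 mm either way).
- front_edge (a point): Middle of the front edge's top, 40 mm above the table. Somewhere between the corners (anywhere within 125 mm either way, different in each run) the edge is cut by the release groove: 50 mm long along the edge, 45 mm across, open to the front and above, with a 5 mm wall towards the mosaic. Groove, key and edge are all the same grey.
- release_key (a joint): The release key, a flat grey block filling the bottom of the release groove. Value in m: 0 = up, its top 10 mm below the top of the edge; 0.008 = fully down, 18 mm below. Sprung: it begins to move at about 5 to 8 N, needs about 8 to 11 N to stay down and comes back up when let go. The mosaic rises by as much as the key goes down.
- mosaic: The finished mosaic, green and white tiles on plywood, 156 x 246 x 16 mm, about 0.4 kg, lying loose in the frame on an ejector plate with 2 mm of play all round. Origin: centre of its underside, 20 mm above the table at rest (top 4 mm below the frame's top), 28 mm when fully raised. Not to be touched.
- mug: White ceramic mug, 76 mm wide, 90 mm tall, handle on its +y side. Origin: centre of its underside. Loose; leave it alone.
- blue_cup: Blue plastic cup, 70 mm wide, 80 mm tall. Origin: centre of its underside. Loose; leave it alone.
- spatula: Spatula 190 mm long lying along its x axis on the table between the robot and the frame. Origin: centre of its underside. Loose; leave it alone.
- nippers: Tile nippers with orange handles, about 130 mm long, 45 mm wide, 18 mm tall, lying flat beside the frame. Origin: centre of its underside. Loose; leave it alone.
- glue_jar: White jar with a lid, 50 mm wide, 62 mm tall, beside the frame. Origin: centre of its underside. Loose; leave it alone.

How it is judged:
By the outcome, as a careful person would: the job done as asked, in the order asked, and still so for the second after the job is handed in, while the arm keeps its last pose, push and grip.
It also fails if it takes over 61 s, if anything falls off the work surface, if the arm or the gripper's body presses on something with over 40 N, if the wrist force passes 120 N, or if a joint passes its speed limit or range.

ROBOT

A 7-joint arm with a two-finger parallel gripper is mounted at the origin on the work surface. World frame = base frame: x ahead of the robot, y to its left, z up, the work surface at z = 0. Lengths are in m, angles in rad, forces in N, time in s.
With the tool pointing down it reaches from about 0.4 to 0.875 m from the base axis. Payload 19.3 kg.
Tool frame: the origin (TCP) lies between the finger pads; the fingertips stand 22 mm ahead of it and the grasp point (between the pads) lies 3 mm ahead of it; z points along the fingers, y is the line along which they close (so a half turn about z gives the same grasp; the last joint's range is limited). The gripper opens to 85 mm and grips with 20 to 120 N. Pads are 22 mm wide; open, the fingers measure 114 mm over their backs; the gripper's body (76 mm by 85 mm) begins 54 mm behind the grasp point. The pads swing forward as they close: fully open they stand 13 mm farther back than shut.
Start: joints at [1.051, 0.521, -0.036, 1.599, 0.021, 1.021, -0.113], TCP at [0.272, -0.563, 0.253] pointing down, gripper open.
Joint ranges: [-2.91, 2.91], [-0.3, 2.13], [-1.5, 1.42], [0.17, 2.43], [-1.26, 4.41], [0.16, 1.93], [-2.52, 2.52]. Speed limits (rad/s): [1.89, 1.89, 2.39, 2.39, 3.01, 3.01, 3.01].

INTERFACE

Orientations are given as a rotation vector (axis times angle).
In Python, from workcell import manip gives the robot as it stands. The module is installed in compiled form; this text tells all that it offers.
- The arm moves only by the shell command python3 -m inch 'ROWS'. ROWS is JSON, a list that holds one entry, the list of rows, each a list of 5 numbers: the shift along the world's x, y, z in units of 0.03 m (1.0 is 0.03 m), then the turn about the world's z in units of 0.12 rad (1.0 is 0.12 rad), then the opening, from 0 (shut) to 1 (fully open). A call has 1 to 12 rows; each row shifts and turns the commanded pose from where the row before left it; what a row does not reach is not made up. A row lasts 1/12 s, in which the tool goes at most 41.7 mm and 7.16 degrees, less where a joint would pass 70% of its speed; a pose out of reach is approached as far as the arm can. A call with a number of a shift or a turn outside -1 to 1 is refused whole. A call with a gripper value outside its range is refused whole. The fingers move at their own pace and stop on an object; the grip force is fixed at half the most. Time passes only in rows, so rows that do not move let the fingers close. It gives the time, the measured TCP pose, the force, the opening and the grip force at its end, in the units of the state.
- manip.get_obs(): the state, without advancing time (a new reading comes with each control period).
- manip.capture(name): name is "side" or "top" or "wrist"; returns the picture (400x640x3 uint8, red, green, blue); there is no depth.
- manip.camera_info(name): a dict with "vertical_fov" (degrees; the focal length in pixels is half the picture's height over the tangent of half this angle, whatever the lens; pixels are square), "cx", "cy" (the principal point, pixels), "position" and "rotation" of the camera in the world. Camera axes: x right, y down, z forward; pixel columns grow to the right and rows downward; lengths in m; the calibration is good to about 2 mm. The wrist camera is an equidistant fisheye: a pixel r from the principal point sees the ray r / f radians off the axis. A picture is of the moment at which its call begins: read the wrist's pose just before it. camera_info takes no time and is no camera call; for the wrist camera it gives the pose at the moment of the call.
- manip.close_job(): hands the job in; it is judged then, once.
Trained networks look in the newest picture that a camera, given by its name, has taken for a name from the list of things; names that differ only in an ending like _2 or _b are one class to them, and where a whole thing is asked for, a point or a joint stands for the part that bears it (a point fixed in the world has none). Each returns a list of dicts, best first, with "conf" (0 to 1); they miss things now and then, are a little off and sometimes report something else, mostly with a low value. They report only what shows in the picture. A call takes as long as a camera call.
- manip.boxes_of(camera, target): "rect" ([left, top, width, height] in pixels, round what is visible of it).
- manip.outline_of(camera, target): "mask" (400x640 bool, what is visible of it) and "rect" ([left, top, width, height] in pixels, round what is visible of it).
- manip.mark_of(camera, target): "at" ([row, column] in pixels: a listed point, or the origin of a listed thing).
The state is a dict: "time": time; "joint_pos": joint angles; "dq": joint speeds; "joint_efforts": joint torques, N m; "tool_pos": TCP position; "orientation": TCP orientation; "force": force on the tool from outside, world axes, zero at the start; "ft_torque": the same for the moment, N m; "width": finger opening in m; "grip_force": force on a finger pad.
Only numpy, scipy, OpenCV 4.12 (cv2) and the standard library are available. Lean on these libraries where they do the work, as an engineer would, in place of code of your own. Each camera call takes 0.05 s, during which the arm holds its last target. There are 200 camera calls.

## Working session

There is one attempt and no reset: what is moved stays moved. The work goes in short steps, Python scripts to look and compute and a shell command to move; the robot and the scene stay as the last step left them, time stands still between calls to the robot, and variables do not carry over. Pictures are saved under pics/ and viewed, at most 10 in all, crops included, and the job is handed in when it is done.

```bash
mkdir -p pics; cat > h.py <<'E'
import numpy as np, cv2
from workcell import manip
def px2w(cam,row,col,z):
    i=manip.camera_info(cam); f=200/np.tan(np.radians(i["vertical_fov"])/2)
    d=np.array([(col-i["cx"])/f,(row-i["cy"])/f,1.]); R=np.array(i["rotation"]); p=np.array(i["position"])
    if R.shape!=(3,3): R=cv2.Rodrigues(R)[0]
    d=R@d; return p+d*(z-p[2])/d[2]
def snap(cam,fn):
    im=manip.capture(cam); cv2.imwrite("pics/"+fn,im[:,:,::-1]); return im
E
python3 - <<'E'
from h import *
o=manip.get_obs(); print(o["tool_pos"],o["orientation"],o["force"],o["width"],o["time"])
print({k:(np.round(v,3).tolist()) for k,v in manip.camera_info("top").items() if not isinstance(v,str)})
im=snap("top","t0.png"); 
m=manip.mark_of("top","front_edge"); print(m[:2])
for r in m[:2]: print(px2w("top",*r["at"],.04))
for n,z in [("frame",0),("mosaic",.02),("mug",0),("blue_cup",0),("spatula",0),("nippers",0),("glue_jar",0)]:
    r=manip.mark_of("top",n)
    if r: print(n,r[0]["conf"],r[0]["at"],px2w("top",*r[0]["at"],z).round(3))
r=manip.outline_of("top","frame")[0]; print(r["rect"],r["conf"]); c=max(cv2.findContours(r["mask"].astype(np.uint8),0,2)[0],key=cv2.contourArea)
b=cv2.boxPoints(cv2.minAreaRect(c)); print([px2w("top",y,x,.04).round(3) for x,y in b],b)
r=manip.outline_of("top","mosaic")[0]; print(r["rect"],r["conf"]); c=max(cv2.findContours(r["mask"].astype(np.uint8),0,2)[0],key=cv2.contourArea)
b=cv2.boxPoints(cv2.minAreaRect(c)); print([px2w("top",y,x,.036).round(3) for x,y in b],b)
snap("side","s0.png")
E
```

```text
[ 0.27157007 -0.56256502  0.25271202] [-3.06141138e+00 -7.00296154e-01  5.39368605e-04] [ 0.19040322 -0.6323145   0.30990524] 0.08521798003386734 0.0
{'vertical_fov': 56.123, 'cx': 319.873, 'cy': 201.375, 'position': [0.533, 0.015, 0.979], 'rotation': [-2.219, 2.159, -0.094]}
[{'at': [182.2, 241.3], 'conf': 0.43}]
[0.64542338 0.20348812 0.04      ]
mosaic 0.78 [190.2, 337.8] [ 0.634 -0.041  0.02 ]
mug 0.95 [181.3, 240.3] [0.653 0.214 0.   ]
blue_cup 0.67 [185.6, 422.1] [ 0.655 -0.263  0.   ]
spatula 0.96 [260.5, 326.5] [ 0.453 -0.017  0.   ]
nippers 0.91 [227.6, 415.0] [ 0.544 -0.246  0.   ]
glue_jar 0.76 [232.0, 256.5] [0.521 0.167 0.   ]
[274.4, 141.6, 130.3, 106.9] 0.64
[array([0.513, 0.125, 0.04 ]), array([0.752, 0.109, 0.04 ]), array([ 0.729, -0.207,  0.04 ]), array([ 0.49 , -0.185,  0.04 ])] [[270.79526 235.9788 ]
 [280.5682  141.50703]
 [404.55173 154.33293]
 [394.77878 248.8047 ]]
[288.2, 155.4, 100.3, 70.9] 0.87
[array([0.561, 0.09 , 0.036]), array([0.719, 0.079, 0.036]), array([ 0.7  , -0.17 ,  0.036]), array([ 0.541, -0.155,  0.036])] [[285.3541  217.27171]
 [291.98795 154.91362]
 [389.50137 165.2874 ]
 [382.86752 227.6455 ]]
```

View pics/t0.png

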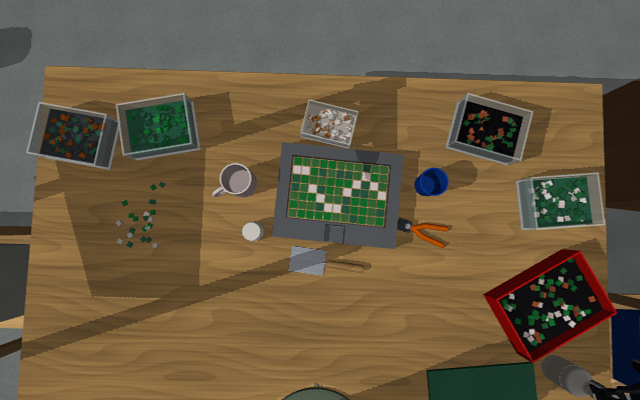

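View pics/s0.png

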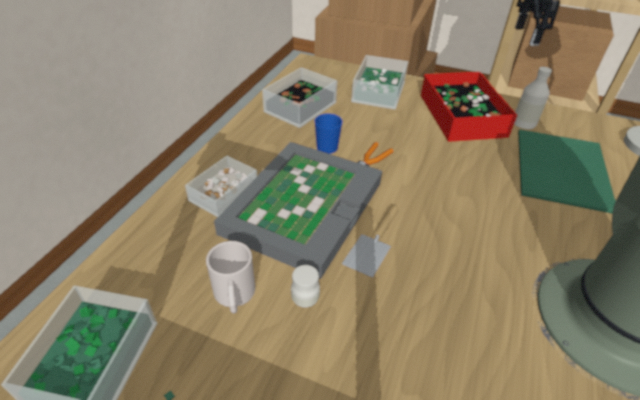

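The top view shows the frame upright and slightly turned, with its front edge near rows 225–248. A faint square at about columns 325–346, rows 224–244 looks like the groove. The side view shows the same near (347,210). The right front corner is clear, and the nippers beside it are low. I'll approach the right corner with the fingers shut.

```bash
python3 -m inch '[[[0.68,1,0,-0.36,0],[0.68,1,0,-0.36,0],[0.68,1,0,-0.36,0],[0.68,1,0,-0.36,0],[0.68,1,0,-0.36,0],[0.68,1,0,-0.36,0],[0.68,1,0,-0.36,0],[0.68,1,0,-0.36,0],[0.68,1,0,-0.36,0],[0.68,1,0,-0.36,0],[0.68,1,0,-0.36,0],[0.68,1,0,-0.36,0]]]'
python3 - <<'E'
from h import *
im=cv2.imread("pics/t0.png")[215:260,262:412]; cv2.imwrite("pics/c0.png",cv2.resize(im,None,fx=5,fy=5,interpolation=2))
o=manip.get_obs(); print(o["tool_pos"],o["orientation"],o["force"],o["width"],o["time"])
for r,c in [(235,335.5),(235,325),(235,346)]: print(px2w("top",r,c,.04).round(4))
snap("wrist","w1.png")
E
```

```text
time: 1.6
tool_pos: [0.5173, -0.2012, 0.2535]
orientation: [3.14, -0.111, 0.0]
force: [-0.1, -0.3, 0.3]
width: 0.0002
grip_force: 0.0
[ 0.51727382 -0.201203    0.25348464] [ 3.13955412e+00 -1.11322315e-01  4.86193021e-04] [-0.05730477 -0.3167031   0.29857925] 0.00017990287757366962 1.6
[ 0.5198 -0.0364  0.04  ]
[ 0.5191 -0.0102  0.04  ]
[ 0.5205 -0.0625  0.04  ]
```

View pics/c0.png

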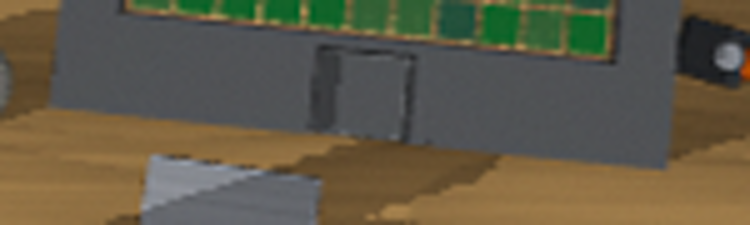

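View pics/w1.png

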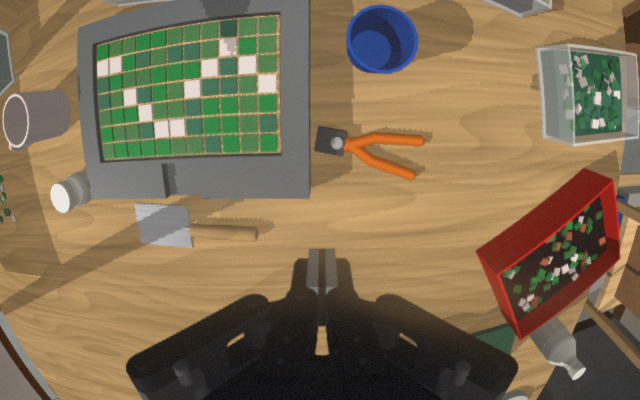

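The crop puts the groove at crop x 310–412, which is columns 324–344.5. In the world its centre is about (0.523, −0.033), with the frame turned about −0.072 rad. The wrist view confirms that the area round the right corner is free. I'll go down over that corner at (0.516, −0.172).

```bash
python3 -m inch '[[[-0.04,0.5,-0.8,0,0],[0,0.47,-0.9,0,0],[0,0,-1,0,0],[0,0,-1,0,0],[0,0,-1,0,0],[0,0,-0.6,0,0],[0,0,-0.3,0,0],[0,0,-0.1,0,0],[0,0,0,0,0]]]'
python3 - <<'E'
from h import *
o=manip.get_obs(); print(o["tool_pos"],o["force"],o["ft_torque"])
snap("side","s1.png")
E
```

```text
time: 2.4
tool_pos: [0.5154, -0.1739, 0.0824]
orientation: [-3.14, 0.108, 0.0]
force: [-0.4, 0.0, -0.4]
width: 0.0
grip_force: 0.0
[ 0.51537731 -0.17388731  0.08237753] [-0.38829122  0.00900565 -0.37672857] [-0.05046156  0.02636469  0.01754451]
```

View pics/s1.png

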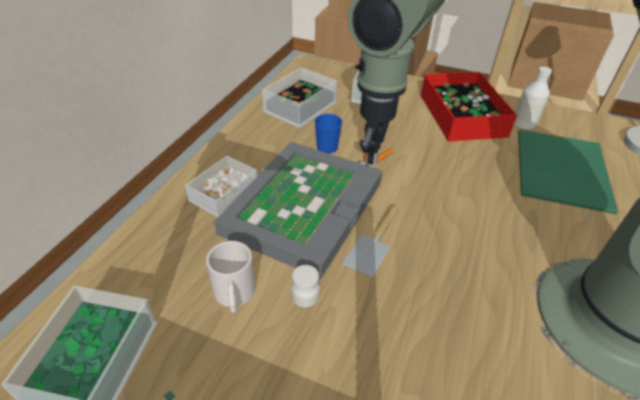

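The side view shows the shut tip at about (372,162), just above the right front corner. Next I'll touch down slowly.

```bash
python3 -m inch '[[[0,0.06,-0.3,0,0],[0,0,-0.15,0,0],[0,0,-0.1,0,0],[0,0,-0.05,0,0],[0,0,-0.03,0,0],[0,0,0,0,0]]]'; python3 -m inch '[[[0,0,-0.03,0,0],[0,0,0,0,0]]]'
```

```text
time: 2.95
tool_pos: [0.5153, -0.1719, 0.0633]
orientation: [-3.14, 0.108, 0.0]
force: [-0.2, 0.6, -0.4]
width: -0.0006
grip_force: 0.0
time: 3.12
tool_pos: [0.5153, -0.172, 0.0625]
orientation: [3.14, -0.108, 0.0]
force: [-0.2, -0.5, -0.5]
width: -0.0001
grip_force: 0.0
```

```bash
python3 -m inch '[[[0,0,-0.02,0,0],[0,0,0,0,0]]]'; python3 -m inch '[[[0,0,-0.02,0,0],[0,0,0,0,0]]]'; python3 -m inch '[[[0,0,-0.02,0,0],[0,0,0,0,0]]]'
```

```text
time: 3.28
tool_pos: [0.5154, -0.172, 0.0621]
orientation: [3.14, -0.108, 0.0]
force: [-0.7, 0.7, 3.3]
width: 0.0004
grip_force: 1.3
time: 3.45
tool_pos: [0.5155, -0.172, 0.0621]
orientation: [3.14, -0.108, 0.001]
force: [-5.1, 1.8, 17.6]
width: -0.0001
grip_force: 8.4
time: 3.62
tool_pos: [0.5154, -0.172, 0.062]
orientation: [3.14, -0.108, 0.001]
force: [-7.5, 2.7, 30.0]
width: -0.0004
grip_force: 15.0
```

Contact at TCP z ≈ 0.062, stiffness about 20 N/mm. I'll ease off to a light touch and slide along the edge towards +y.

```bash
python3 -m inch '[[[0,0,0.03,0,0],[0,0,0,0,0]]]'; python3 -m inch '[[[0.018,0.25,0,0,0],[0.018,0.25,0,0,0],[0.018,0.25,0,0,0]]]'
```

```text
time: 3.78
tool_pos: [0.5155, -0.172, 0.0621]
orientation: [3.14, -0.108, 0.001]
force: [-3.4, 0.6, 14.7]
width: -0.0003
grip_force: 7.6
time: 4.03
tool_pos: [0.5174, -0.1504, 0.0621]
orientation: [3.138, -0.11, 0.002]
force: [-1.6, -5.6, 8.3]
width: 0.0002
grip_force: 4.5
```

```bash
python3 -m inch '[[[0.018,0.25,0,0,0],[0.018,0.25,0,0,0],[0.018,0.25,0,0,0],[0.018,0.25,0,0,0]]]'; python3 -m inch '[[[0.018,0.25,0,0,0],[0.018,0.25,0,0,0],[0.018,0.25,0,0,0],[0.018,0.25,0,0,0]]]'
```

```text
time: 4.37
tool_pos: [0.5196, -0.1203, 0.0621]
orientation: [3.138, -0.109, 0.002]
force: [-1.3, -6.1, 10.0]
width: -0.0
grip_force: 4.7
time: 4.7
tool_pos: [0.5218, -0.0902, 0.0621]
orientation: [3.139, -0.109, 0.002]
force: [0.3, -6.0, 10.4]
width: -0.0005
grip_force: 4.9
```

```bash
python3 -m inch '[[[0.014,0.2,0,0,0],[0.014,0.2,0,0,0],[0.014,0.2,0,0,0]]]'; for i in 1 ; do python3 -m inch '[[[0.014,0.2,0,0,0]]]'; python3 -m inch '[[[0.014,0.2,0,0,0]]]'; python3 -m inch '[[[0.014,0.2,0,0,0]]]'; done
```

```text
time: 4.95
tool_pos: [0.5231, -0.0723, 0.0621]
orientation: [3.139, -0.109, 0.002]
force: [0.1, -6.7, 9.8]
width: 0.0002
grip_force: 5.1
time: 5.03
tool_pos: [0.5234, -0.0663, 0.0621]
orientation: [3.139, -0.109, 0.002]
force: [-1.4, -5.9, 10.0]
width: -0.0001
grip_force: 5.1
time: 5.12
tool_pos: [0.5239, -0.0603, 0.0621]
orientation: [3.139, -0.109, 0.002]
force: [-0.6, -6.5, 9.9]
width: 0.0005
grip_force: 4.9
time: 5.2
tool_pos: [0.5243, -0.0542, 0.062]
orientation: [3.139, -0.109, 0.002]
force: [0.1, -4.8, 7.7]
width: 0.0
grip_force: 3.8
```

```bash
python3 -m inch '[[[0.007,0.15,0,0,0]]]'; python3 -m inch '[[[0.007,0.15,0,0,0]]]'; python3 -m inch '[[[0,0.1,0,0,0]]]'
```

```text
time: 5.28
tool_pos: [0.5244, -0.0491, 0.0618]
orientation: [3.139, -0.108, 0.001]
force: [-0.6, -0.3, -0.8]
width: -0.0001
grip_force: 0.0
time: 5.37
tool_pos: [0.5243, -0.0442, 0.0616]
orientation: [3.14, -0.108, 0.0]
force: [-0.0, 1.1, -0.2]
width: -0.0001
grip_force: 0.0
time: 5.45
tool_pos: [0.5242, -0.0408, 0.0615]
orientation: [-3.14, 0.107, 0.0]
force: [0.7, 0.2, 0.4]
width: -0.0003
grip_force: 0.0
```

Contact vanished at y ≈ −0.050, so the groove is found where the picture showed it. I'll centre in it and lower onto the key.

```bash
python3 -m inch '[[[-0.02,0.15,0,0,0],[0,0.1,0,0,0],[0,0,-0.15,0,0],[0,0,-0.12,0,0],[0,0,0,0,0]]]'; python3 -m inch '[[[0,0,-0.05,0,0],[0,0,0,0,0]]]'; python3 -m inch '[[[0,0,-0.06,0,0],[0,0,0,0,0]]]'
```

```text
time: 5.87
tool_pos: [0.5232, -0.0341, 0.0526]
orientation: [3.14, -0.108, -0.002]
force: [-1.1, 0.2, 0.1]
width: -0.0001
grip_force: 0.0
time: 6.03
tool_pos: [0.5235, -0.0342, 0.0518]
orientation: [3.14, -0.108, -0.001]
force: [-2.1, 0.6, 7.3]
width: -0.0001
grip_force: 3.5
time: 6.2
tool_pos: [0.5234, -0.0342, 0.0502]
orientation: [3.14, -0.108, -0.001]
force: [-2.5, 0.3, 7.6]
width: -0.0
grip_force: 3.8
```

The key sits where expected and gives at about 7 N. I'll press it down to the stop.

```bash
python3 -m inch '[[[0,0,-0.06,0,0],[0,0,-0.06,0,0],[0,0,-0.05,0,0],[0,0,0,0,0]]]'; python3 -m inch '[[[0,0,-0.03,0,0],[0,0,0,0,0]]]'; python3 -m inch '[[[0,0,-0.02,0,0],[0,0,0,0,0]]]'
```

```text
time: 6.53
tool_pos: [0.5234, -0.0342, 0.0451]
orientation: [3.14, -0.108, -0.0]
force: [-3.0, 0.5, 8.8]
width: 0.0
grip_force: 4.5
time: 6.7
tool_pos: [0.5234, -0.0342, 0.0443]
orientation: [3.14, -0.108, -0.0]
force: [-3.4, -0.7, 9.8]
width: 0.0001
grip_force: 4.6
time: 6.87
tool_pos: [0.5234, -0.0342, 0.044]
orientation: [3.14, -0.108, -0.0]
force: [-4.3, 0.4, 12.3]
width: -0.0002
grip_force: 6.6
```

```bash
python3 -m inch '[[[0,0,-0.02,0,0],[0,0,0,0,0],[0,0,0,0,0],[0,0,0,0,0]]]'
python3 - <<'E'
from h import *
im=snap("side","s2.png"); cv2.imwrite("pics/s2c.png",cv2.resize(im[120:300,180:440,::-1],None,fx=3,fy=3))
print(manip.get_obs()["force"])
E
```

```text
time: 7.2
tool_pos: [0.5235, -0.0342, 0.0439]
orientation: [3.14, -0.109, 0.0]
force: [-7.1, 0.7, 26.3]
width: -0.0002
grip_force: 13.0
[-7.79774618e+00  9.32157858e-03  2.52328551e+01]
```

View pics/s2c.png

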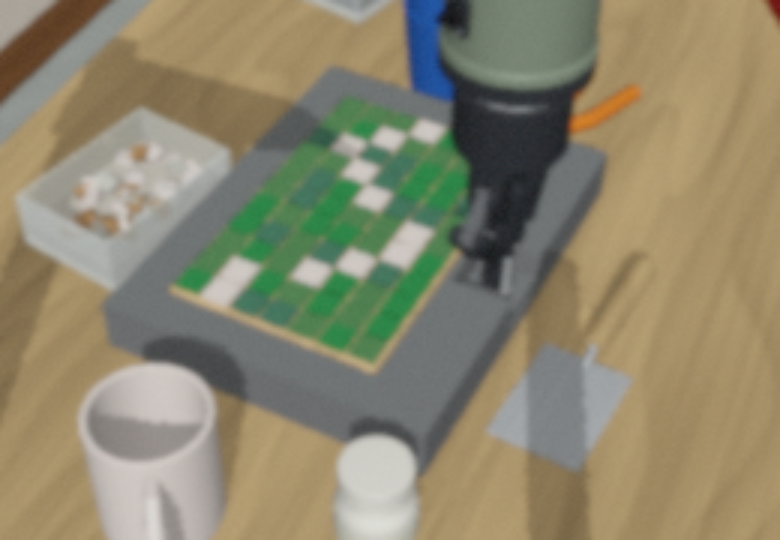

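The crop shows the tip in the groove near (490,285), the mosaic's plywood edge standing above the frame along (170,290)–(375,370), and the other things in place. The force climbs steeply at TCP z 0.044, so the key is on its stop.

```bash
python3 -c "
from workcell import manip
print(manip.close_job())"
```

```text
the job is handed in; nothing more can be done
None
```

I touched the right front corner, felt along the front edge to the groove and pressed the key down to its stop at about 25 N; the job was handed in with the key held down and the mosaic raised.

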